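# Clip the long panel into the drying rack

## Robot

A 6-joint arm with a two-finger parallel gripper is mounted at the origin on the work surface; the furniture and walls round the work are solid. World frame = base frame: x ahead of the robot, y to its left, z up, the work surface at z = 0. Lengths are in m, angles in degrees, forces in N, time in s.
With the tool pointing down it reaches from about 0.325 to 0.75 m from the base axis. Payload 7.6 kg.
Tool frame: the origin (TCP) lies at the centre of the arm's flange, where the gripper is bolted on; the fingertips stand 173 mm ahead of it and the grasp point (between the pads) lies 155 mm ahead of it; z points along the fingers, y is the line along which they close (so a half turn about z gives the same grasp; the last joint's range is limited). The gripper opens to 85 mm and grips with 20 to 120 N. Pads are 22 mm wide; open, the fingers measure 114 mm over their backs; the gripper's body (76 mm by 85 mm) begins 54 mm behind the grasp point. The pads swing forward as they close: fully open they stand 13 mm farther back than shut.
Start: joints at [-80.575, 2.991, 80.254, -0, 96.75, -4.028], TCP at [0.122, -0.511, 0.405] pointing down, gripper open.
Joint ranges: [-166.34, 166.34], [-52.06, 124.39], [6.96, 135.62], [-60.46, 240.46], [14.63, 156.25], [-167.68, 167.68]. Speed limits (degrees/s): [147.25, 147.25, 172.46, 180, 180, 180].

## Interface

Orientations are given as [roll, pitch, yaw] about the fixed x, y, z axes, in that order (R = Rz(yaw) Ry(pitch) Rx(roll)).
In Python, from station import manip, camera, ticket gives the robot as it stands. The module is installed in compiled form; this text tells all that it offers.
- The arm moves only by the tool move_arm, never from a script. Its argument "plan" is a list of rows, each a list of 4 numbers: the shift along the tool's x, y, z each as a share of 150 mm, from -1 to 1, then the turn about the tool's z as a share of 90 degrees, from -1 to 1. In form: [[dx, dy, dz, roll], ...]. A call has 1 to 10 rows; each row is the pose to reach, as a shift and turn from the pose commanded when the call began, along the tool's axes at that moment; what a row does not reach only later rows make up. A row lasts 1/8 s, in which the tool goes at most 62.5 mm and 10.7 degrees, less where a joint would pass 70% of its speed; a pose out of reach is approached as far as the arm can. A call with a number of a shift or a turn outside -1 to 1 is refused whole. A call with a gripper value outside its range is refused whole. "gripper" is the opening, from -1 (shut) to 1 (fully open), set as the call begins (left out, the last holds). The fingers move at their own pace and stop on an object; the grip force is fixed at half the most. Time passes only in rows, so rows that repeat a pose let the fingers close. It gives the time, the measured TCP pose, the force, the opening and the grip force at its end, in the units of the state.
- manip.read_state(): the state, without advancing time (a new reading comes with each control period).
- camera(name): name is "scene" or "top" or "wrist"; returns a dict with "image" (480x640x3 uint8, blue, green, red), "K" (3x3 intrinsics, pixels), "dist" ([k1, k2, p1, p2, k3] as OpenCV has them; the pictures are not rectified), "T" (4x4, takes a point from camera to world coordinates). Camera axes: x right, y up, looking along -z (the intrinsics and any distortion apply to the point x, -y, -z); pixel columns grow to the right and rows downward; lengths in m; the calibration is good to about 2 mm. A picture is of the moment at which its call begins. There is no depth.
- ticket.job_done(): hands the job in; it is judged then, once.
The state is a dict: "t": time; "joints": joint angles; "qvel": joint speeds; "joint_torque": joint torques, N m; "tool_pos": TCP position; "tool_rot": TCP orientation; "wrist_force": force on the tool from outside, world axes, zero at the start; "ft_torque": the same for the moment, N m; "grip_width": finger opening in m; "gripper_force": force on a finger pad.
Only numpy, scipy, OpenCV 4.12 (cv2) and the standard library are available. Lean on these libraries where they do the work, as an engineer would, in place of code of your own. Each camera call takes 0.05 s, during which the arm holds its last target. There are 200 camera calls.

## Task

Two wooden panels stand on edge in the dark grooved stand. Lift out the longer one, hold it upright over the empty spring-clip slot of the rack, centred and in line with the slot, and push it with the gripper (do not drop it) straight down between the clips until it sits fully home on the slot's floor, then let go. Leave the shorter panel standing where it is.

Things in the scene. Friction and masses are not known exactly. Their poses are not given: they have to be found in the camera images.
- long_panel: longer of the two loose pale wooden panels: flat board standing on edge, 130 mm long (own x), 12 mm thick (own y), 100 mm high (own z), about 0.12 kg. Origin: centre of its underside. Starts upright in one of two parallel grooves (18 mm wide, 22 mm deep, floor 10 mm above the worktop, 80 mm apart) of a fixed dark wooden stand 34 mm high; its upper 78 mm stick out.
- short_panel: shorter loose panel, upright in the stand's other groove, parallel to the long one: 85 mm long (own x), 12 mm thick (own y), 100 mm high. Origin: centre of its underside. Not to be moved.
- slot (a point): centre of the steel floor of the rack's empty slot, 24 mm above the worktop; the panel's underside must rest here. Own x along the slot, y across, z up. On each side stand two bent steel spring leaves, 24 mm wide, at 34 mm either way along x: throat 8 mm wide at 30 mm above the floor, flared to a mouth 32 mm wide at 50 mm. Passing the throat takes 5 to 20 N, then only a few N.
- rack: fixed wooden board 160 mm (own x) x 200 mm (own y) x 18 mm; origin: centre of its underside. Carries two parallel slots along its x, 45 mm either side of its middle; one is empty, the other holds a fixed panel like the long one, its top 124 mm above the worktop. Either may be the empty one.

How it is judged (in metres and radians):
On the way:
1. the robot pushes the long panel down between the spring leaves of the empty slot, past their throat, with its fingers on it (not dropped in) (z of long_panel in the frame of slot below 0.025 m and horizontal distance between long_panel and slot below 0.025 m and angle between long_panel's own z axis and vertical below 0.25 rad and contact force between long_panel and the fingers above 0.5 N), for 0.05 s.
At the end, for the whole second after the job is handed in: The long panel stands at rest in the empty slot of the rack, its underside within 5 mm of the slot's floor, within 20 mm of the middle along the slot and 10 mm across it, in line and upright within 10 degrees (z of long_panel in the frame of slot between -0.005 and 0.005 m and x of long_panel in the frame of slot between -0.02 and 0.02 m and y of long_panel in the frame of slot between -0.01 and 0.01 m and angle between the x axis of long_panel and the x axis of slot, either way round below 0.18 rad and angle between long_panel's own z axis and vertical below 0.18 rad and linear speed of long_panel below 0.02 m/s); the robot touches nothing.
It fails at once if the short panel is moved more than 30 mm (distance of short_panel from where it was at the start of the episode above 0.03 m).
It also fails if it takes over 40 s, if anything falls off the work surface, if the arm or the gripper's body presses on something with over 40 N, if the wrist force passes 120 N, or if a joint passes its speed limit or range.

## Working session

There is one attempt and no reset: what is moved stays moved. The work goes in short steps, Python scripts to look and compute and a tool call to move; the robot and the scene stay as the last step left them, time stands still between calls to the robot, and variables do not carry over. Pictures are saved under pics/ and viewed, at most 10 in all, crops included, and the job is handed in when it is done.

Besides the shell and the picture viewer there is one more tool, called after "Call:" in YAML: its name, and indented under it one key for each argument. move_arm: Moves the arm, as the interface text tells. Shift numbers are shares of 150 mm and turn numbers shares of 90 degrees, none past 1 either way. Its arguments: {"type":"object","properties":{"plan":{"type":"array"},"gripper":{"type":"number"}},"required":["plan"]}

```bash
mkdir -p pics; cat > h.py <<'E'
import numpy as np, cv2
from station import manip, camera, ticket
def ray(c,uv):
    uv=np.array(uv,float).reshape(-1,1,2)
    p=cv2.undistortPoints(uv,np.array(c["K"]),np.array(c["dist"])).reshape(-1,2)
    T=np.array(c["T"]); d=np.c_[p[:,0],-p[:,1],-np.ones(len(p))]@T[:3,:3].T
    return T[:3,3],d
def onz(c,uv,z):
    o,d=ray(c,uv); return o+d*((z-o[2])/d[:,2])[:,None]
E
python3 - <<'E'
from h import *
for n in("top","scene"):
    c=camera(n); cv2.imwrite(f"pics/{n}0.png",c["image"]); np.savez(f"{n}0.npz",**c); print(n,np.round(c["T"],3).tolist(),c["dist"])
print(manip.read_state())
E
```

```text
top [[-0.021, 0.998, -0.065, 0.399], [-1.0, -0.021, 0.005, -0.028], [0.003, 0.065, 0.998, 1.079], [0.0, 0.0, 0.0, 1.0]] [-0.05941623  0.          0.          0.          0.        ]
scene [[-0.896, 0.309, -0.319, 0.178], [-0.444, -0.622, 0.645, 0.541], [0.001, 0.719, 0.694, 0.657], [0.0, 0.0, 0.0, 1.0]] [-0.12542823  0.          0.          0.          0.        ]
{'t': 0.1, 'joints': array([-8.05757431e+01,  3.02071661e+00,  8.03042827e+01,  4.31662158e-04,
        9.67479467e+01, -4.02925589e+00]), 'qvel': array([-0.00674714, -0.06200036, -0.15904508,  0.08785723,  0.04251308,
       -0.02438456]), 'joint_torque': array([ 9.20569037e-04, -3.82582819e+01, -3.60983634e+01, -1.60875120e-04,
        4.83594296e-03,  3.17836509e-05]), 'tool_pos': array([ 0.12215143, -0.51056608,  0.40400865]), 'tool_rot': array([-1.79927264e+02, -5.55328673e-03,  1.34535597e+01]), 'wrist_force': array([0.18284185, 0.61127915, 0.17993572]), 'ft_torque': array([-0.00890222,  0.01203129, -0.03208061]), 'gripper_force': 0.0, 'grip_width': 0.08560226313209161}
```

View pics/top0.png

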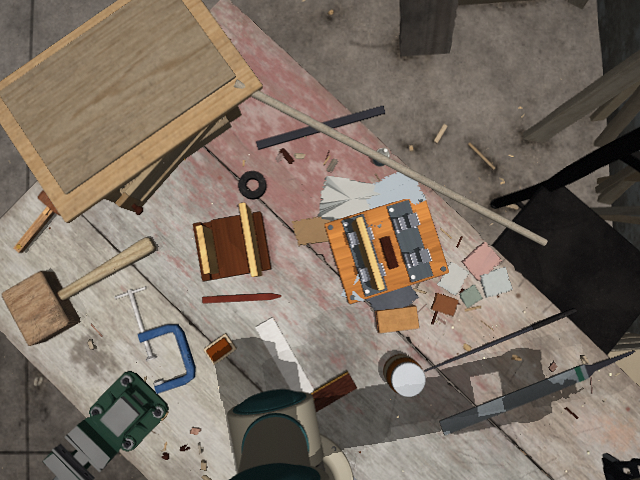

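View pics/scene0.png

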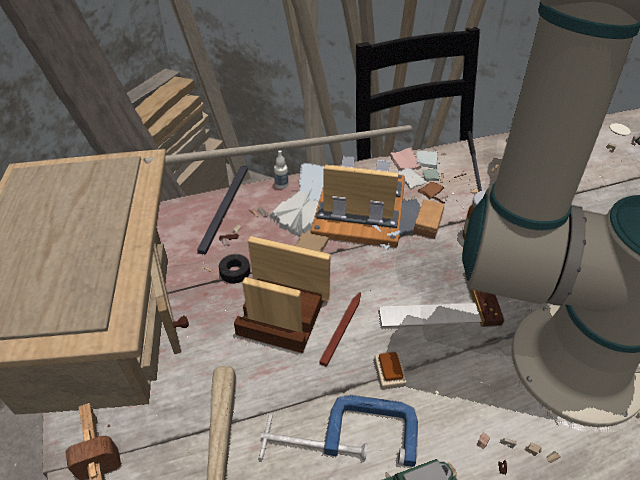

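Top view: the stand is at about (232,243), with the long panel near (250,240) and the short one near (204,250). The rack is at about (387,250), its fixed panel near (370,253) and the empty slot near (410,240). I'll crop in for corners.

```bash
python3 - <<'E'
from h import *
c=np.load("top0.npz"); im=c["image"]
a=im[190:290,190:275]; b=im[190:310,315:455]
A=cv2.resize(a,None,fx=5,fy=5,interpolation=cv2.INTER_CUBIC); B=cv2.resize(b,None,fx=5,fy=5,interpolation=cv2.INTER_CUBIC)
cv2.imwrite("pics/b.png",B)
hsv=cv2.cvtColor(im,cv2.COLOR_BGR2HSV)
for n,(u,v) in dict(long=(248,215),long2=(245,240),short=(200,245),fix=(370,250),board=(435,250),stand=(225,240)).items(): print(n,hsv[v,u])
E
```

```text
long [ 17 133  65]
long2 [ 17 134 177]
short [ 19 122 230]
fix [ 20 113 238]
board [ 14 176 165]
stand [ 10 180  88]
```

View pics/b.png

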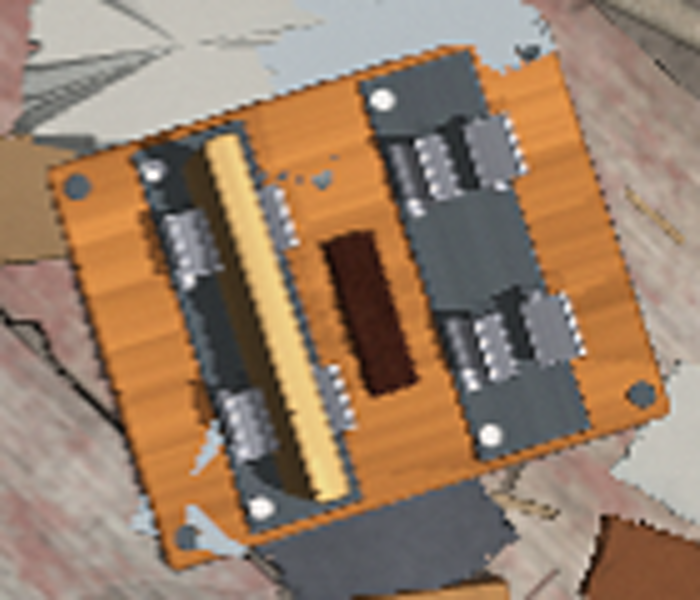

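Crop (5x, offset 315,190): board corners are at about (50,172), (175,568) and (665,410). The fixed panel's top runs from (222,138) to (328,497). The empty slot's steel plate has corners at about (360,85), (478,460) and (590,430).

```bash
python3 - <<'E'
from h import *
c=np.load("top0.npz"); im=c["image"]; hsv=cv2.cvtColor(im,cv2.COLOR_BGR2HSV)
m=cv2.inRange(hsv,(14,70,185),(24,150,255))
def top(box,z,n):
    x0,y0,x1,y1=box; k=np.zeros_like(m); k[y0:y1,x0:x1]=m[y0:y1,x0:x1]
    cs,_=cv2.findContours(k,cv2.RETR_EXTERNAL,cv2.CHAIN_APPROX_NONE); q=max(cs,key=cv2.contourArea)
    P=onz(c,q.reshape(-1,2),z)[:,:2]
    r=cv2.minAreaRect((P*1000).astype(np.float32)); print(n,"px",cv2.boundingRect(q),"mm",np.round(r[0],1),np.round(r[1],1),round(r[2],1)); return r
top((190,190,222,290),.110,"short"); top((228,190,275,290),.110,"long"); top((340,205,390,300),.124,"fixed")
px=lambda *p:np.array(p)/5+[315,190]-0.4
B=onz(c,px((50,172),(175,568),(665,410)),.018)[:,:2]*1000
print("corners",B.round(1).tolist()); print("center",(B[0]+B[2])/2, np.linalg.norm(B[0]-B[1]),np.linalg.norm(B[2]-B[1]))
ux=(B[0]-B[1]); uy=(B[1]-B[2]); print("angx",np.degrees(np.arctan2(ux[1],ux[0])),"angy",np.degrees(np.arctan2(uy[1],uy[0])))
print("slot est", (B[0]+B[2])/2-45*uy/np.linalg.norm(uy))
P=onz(c,px((360,85),(478,460),(590,430)),.024)[:,:2]*1000; print("plate",P.round(1).tolist(),(P[0]+P[2])/2)
# mouth tops: leaf mid 
E
```

```text
short px (196, 225, 14, 49) mm [441.9 151.1] [83.4 10.5] 9.0
long px (239, 203, 18, 74) mm [457.4  73. ] [128.  11.] 8.4
fixed px (357, 217, 27, 73) mm [ 428.6 -135.5] [128.   10.8] 15.6
corners [[488.5, -62.9], [338.7, -106.3], [393.6, -292.9]]
center [ 441.06204885 -177.90010831] 155.9561897163554 194.50033724373125
angx 16.169902715930466 angy 106.40825704697511
slot est [ 453.7736355  -221.06740571]
plate [[518.4, -180.3], [376.6, -220.3], [386.8, -262.8]] [ 452.64172601 -221.56196238]
```

Call:
move_arm:
  plan:
    - [0.4,-0.22,0,0]
    - [0.75,-0.45,0,0]
    - [1,-0.7,0,0]
  gripper: 0.4

```text
t: 0.48
tool_pos: [0.2447, -0.3721, 0.4041]
tool_rot: [-180.0, -0.0, 13.5]
wrist_force: [0.8, -0.0, 0.5]
grip_width: 0.0597
gripper_force: 0.0
```

Call:
move_arm:
  plan:
    - [0.3,-0.3,0,0]
    - [0.6,-0.6,0,0]
    - [0.9,-0.9,0,0]

```text
t: 0.85
tool_pos: [0.3422, -0.2119, 0.4045]
tool_rot: [180.0, -0.0, 13.4]
wrist_force: [1.0, 0.4, -0.2]
grip_width: 0.0598
gripper_force: 0.0
```

Call:
move_arm:
  plan:
    - [0.3,-0.3,0,0]
    - [0.5,-0.6,0,0]
    - [0.7,-0.9,0,0]

```text
t: 1.23
tool_pos: [0.4127, -0.0561, 0.4044]
tool_rot: [180.0, 0.0, 13.5]
wrist_force: [0.7, -0.4, 0.7]
grip_width: 0.0595
gripper_force: 0.0
```

Call:
move_arm:
  plan:
    - [0.25,-0.35,0,0.05]
    - [0.47,-0.76,0,0.05]
    - [0.47,-0.76,0,0.05]
    - [0.47,-0.76,0,0.05]

```text
t: 1.72
tool_pos: [0.4545, 0.0693, 0.4042]
tool_rot: [180.0, 0.1, 9.0]
wrist_force: [0.4, -1.3, 0.4]
grip_width: 0.0595
gripper_force: 0.0
```

```bash
python3 - <<'E'
from h import *
c=camera("wrist"); cv2.imwrite("pics/w1.png",c["image"]); np.savez("w1.npz",**c)
s=manip.read_state(); print(s["t"],s["tool_pos"],s["tool_rot"],s["grip_width"]); print(np.round(c["T"],3))
E
```

```text
1.775 [0.45438577 0.06854092 0.40442522] [1.79970608e+02 4.08552640e-02 8.93028595e+00] 0.05939396593329615
[[ 0.157  0.945  0.287  0.528]
 [-0.988  0.151  0.046  0.08 ]
 [ 0.    -0.291  0.957  0.372]
 [ 0.     0.     0.     1.   ]]
```

View pics/w1.png

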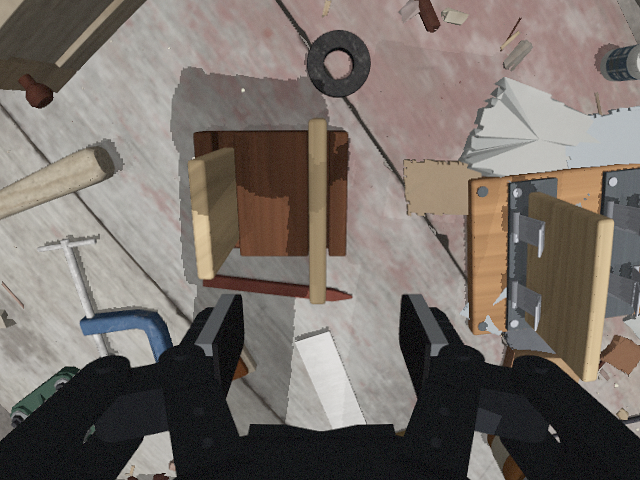

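The wrist view shows the long panel's top at columns 308–327, rows 118–303, lying between the fingers. The short panel is near (215,215).

```bash
python3 - <<'E'
from h import *
c=np.load("w1.npz")
P=onz(c,[(308.5,119),(327.5,119),(326,303),(309.5,303)],.110)[:,:2]*1000
print(P.round(1).tolist(),P.mean(0)); d=P[0]+P[1]-P[2]-P[3]; print(np.degrees(np.arctan2(d[1],d[0])))
ctr=P.mean(0)/1000; t=np.array([.4544,.0687]); a=np.radians(8.95); D=ctr-t
print("tool dx dy units",(D@[np.cos(a),np.sin(a)])/.15,(D@[np.sin(a),-np.cos(a)])/.15)
E
```

```text
[[523.6, 87.5], [525.5, 75.7], [399.8, 56.2], [397.9, 67.9]] [461.71448201  71.83114299]
8.842581049330326
tool dx dy units 0.05141696049757389 -0.013033917041396637
```

Call:
move_arm:
  plan:
    - [0.04,-0.018,0.3,0]
    - [0.04,-0.018,0.6,0]
    - [0.04,-0.018,0.9,0]
    - [0.04,-0.018,1,0]

```text
t: 2.28
tool_pos: [0.4592, 0.0712, 0.2522]
tool_rot: [-180.0, 0.3, 8.8]
wrist_force: [-0.1, -0.2, 0.4]
grip_width: 0.0598
gripper_force: 0.0
```

Call:
move_arm:
  plan:
    - [0,0,0.073,0]
    - [0,0,0.073,0]

```text
t: 2.52
tool_pos: [0.4603, 0.0724, 0.2445]
tool_rot: [180.0, -0.1, 8.9]
wrist_force: [0.5, -0.2, 0.3]
grip_width: 0.0596
gripper_force: 0.0
```

Call:
move_arm:
  plan:
    - [0,0,0,0]
    - [0,0,0,0]
    - [0,0,0,0]
    - [0,0,0,0]
    - [0,0,0,0]
    - [0,0,0,0]
  gripper: -1

```text
t: 3.28
tool_pos: [0.4602, 0.0729, 0.2445]
tool_rot: [180.0, -0.1, 9.0]
wrist_force: [-0.3, 0.3, 5.7]
grip_width: 0.0114
gripper_force: 58.7
```

Call:
move_arm:
  plan:
    - [0,0,-0.1,0]
    - [0,0,-0.3,0]
    - [0,0,-0.6,0]
    - [0,0,-0.85,0]
    - [0,0,-1,0]
    - [0,0,-1,0]

```text
t: 4.03
tool_pos: [0.46, 0.0728, 0.3958]
tool_rot: [180.0, -0.2, 9.0]
wrist_force: [-0.5, -0.6, -1.4]
grip_width: 0.0114
gripper_force: 58.4
```

```bash
python3 - <<'E'
from h import *
s=manip.read_state(); print(s["t"],s["tool_pos"],s["tool_rot"],s["grip_width"])
t=s["tool_pos"][:2]; a=np.radians(s["tool_rot"][2]); D=np.array([.4533,-.2217])-t
print((D@[np.cos(a),np.sin(a)])/.15,(D@[np.sin(a),-np.cos(a)])/.15, "roll",(s["tool_rot"][2]-16)/90)
E
```

```text
4.025 [0.45996959 0.07280343 0.39580587] [179.9737849   -0.22101688   8.95070632] 0.011446701529697562
-0.34939061467478383 1.9325296553486804 roll -0.07832548529120875
```

Call:
move_arm:
  plan:
    - [-0.02,0.12,0,0]
    - [-0.06,0.33,0,0]
    - [-0.1,0.55,0,0]
    - [-0.14,0.77,0,0]
    - [-0.17,0.96,0,0]

```text
t: 4.65
tool_pos: [0.4569, -0.0745, 0.3921]
tool_rot: [-179.9, 0.1, 8.9]
wrist_force: [0.4, 0.1, -1.0]
grip_width: 0.0111
gripper_force: 58.5
```

Call:
move_arm:
  plan:
    - [-0.04,0.22,0,-0.02]
    - [-0.08,0.44,0,-0.04]
    - [-0.12,0.66,0,-0.06]
    - [-0.16,0.86,0,-0.08]
    - [-0.18,0.97,0,-0.08]
    - [-0.18,0.97,0,-0.08]
    - [-0.18,0.97,0,-0.08]

```text
t: 5.52
tool_pos: [0.4533, -0.2206, 0.3935]
tool_rot: [-180.0, 0.0, 16.2]
wrist_force: [-0.2, -0.0, -2.0]
grip_width: 0.0112
gripper_force: 58.6
```

```bash
python3 - <<'E'
from h import *
s=manip.read_state(); print(s["t"],s["tool_pos"],s["tool_rot"],s["grip_width"])
for n in("top","scene","wrist"):
    c=camera(n); np.savez(n+"2.npz",**c)
    if n=="wrist": cv2.imwrite("pics/w2.png",c["image"])
    if n=="scene": cv2.imwrite("pics/s2.png",cv2.resize(c["image"][90:270,290:470],None,fx=3,fy=3,interpolation=cv2.INTER_CUBIC))
E
```

```text
5.525 [ 0.45330256 -0.22056666  0.39345311] [-1.79963983e+02  1.22887781e-02  1.61760409e+01] 0.011169851647206658
```

View pics/w2.png

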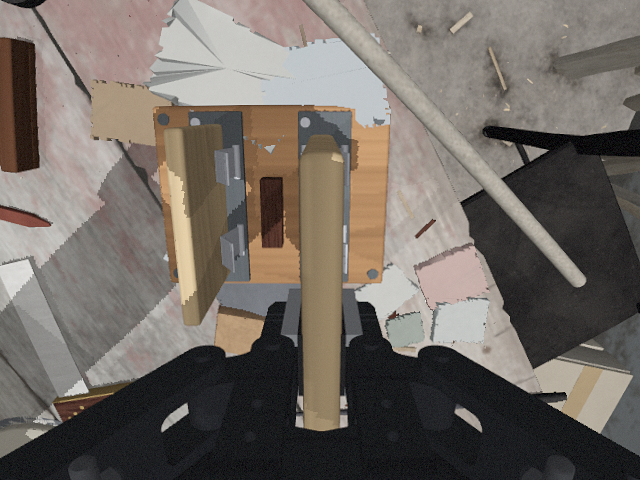

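View pics/s2.png

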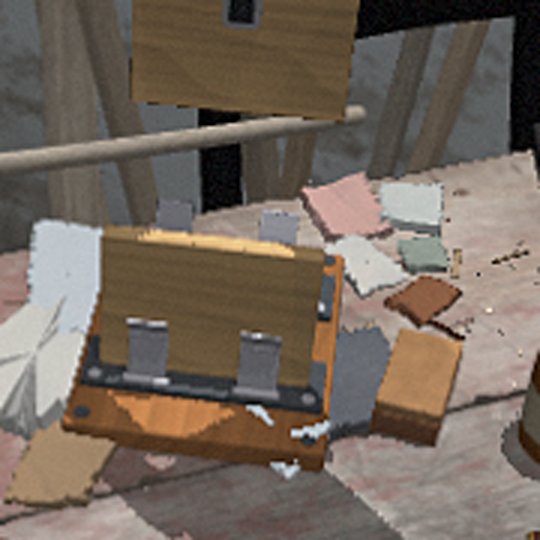

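The wrist view shows the panel held in line over the steel plate (plate far corners at about (299,111) and (351,111)). Its top face runs from about (300–343,150) to (303–340,430). The scene view shows it upright with a level bottom edge. I'll check the alignment with the wrist camera.

```bash
python3 - <<'E'
from h import *
c=np.load("wrist2.npz"); a=np.radians(16.0); X=np.array([np.cos(a),np.sin(a)]); Y=np.array([-X[1],X[0]])
S=np.array([.4533,-.2217])
def rel(uv,z): 
    P=onz(c,uv,z)[:,:2]-S; return (np.c_[P@X,P@Y]*1000).round(1).tolist()
print("plate far corners",rel([(299,111),(351,111)],.024))
print("board corners",rel([(154,107),(383,283)],.018))
print("screw",rel([(306,122)],.024))
print("panel top",rel([(300,153),(343,153),(341,430),(303,430)],.3935-.2345+.1))
print("panel bottom far",rel([(308,137),(334,137)],.3935-.2345))
print("fixed top",rel([(165,130),(183,127),(199,322),(184,325)],.124))
c=np.load("top2.npz")
im=c["image"]; print("tool rel",)
E
```

```text
plate far corners [[77.2, 18.6], [77.4, -23.3]]
board corners [[81.2, 139.3], [-75.3, -57.2]]
screw [[68.5, 13.0]]
panel top [[65.3, 5.9], [65.4, -4.9], [-20.9, -6.1], [-21.0, 6.0]]
panel bottom far [[63.9, 7.1], [63.9, -5.7]]
fixed top [[66.2, 91.2], [67.8, 80.4], [-57.9, 81.6], [-60.4, 92.0]]
tool rel
```

Call:
move_arm:
  plan:
    - [0,0.02,0.1,0]
    - [0,0.02,0.25,0]
    - [0,0.02,0.4,0]
    - [0,0.02,0.5,0]
    - [0,0.02,0.5,0]

```text
t: 6.3
tool_pos: [0.4538, -0.224, 0.3172]
tool_rot: [-179.9, 0.1, 16.2]
wrist_force: [0.8, -0.1, -2.0]
grip_width: 0.0113
gripper_force: 58.6
```

Call:
move_arm:
  plan:
    - [0,0,0.05,0]
    - [0,0,0.1,0]
    - [0,0,0.15,0]
    - [0,0,0.2,0]
    - [0,0,0.25,0]

```text
t: 6.92
tool_pos: [0.4543, -0.2243, 0.282]
tool_rot: [179.9, -0.1, 16.1]
wrist_force: [-0.1, 0.8, 1.9]
grip_width: 0.0112
gripper_force: 59.1
```

Call:
move_arm:
  plan:
    - [0,0,0.04,0]
    - [0,0,0.08,0]
    - [0,0,0.11,0]
    - [0,0,0.13,0]
    - [0,0,0.145,0]
    - [0,0,0.145,0]

```text
t: 7.68
tool_pos: [0.454, -0.2242, 0.2591]
tool_rot: [-180.0, 0.0, 16.2]
wrist_force: [-0.1, 0.5, -1.8]
grip_width: 0.0112
gripper_force: 58.6
```

Call:
move_arm:
  plan:
    - [0,0,0.01,0]
    - [0,0,0.015,0]
    - [0,0,0.015,0]

```text
t: 8.05
tool_pos: [0.454, -0.2243, 0.2585]
tool_rot: [180.0, -0.0, 16.1]
wrist_force: [-5.2, 2.2, 9.1]
grip_width: 0.0115
gripper_force: 60.3
```

Call:
move_arm:
  plan:
    - [0,0,0.01,0]
    - [0,0,0.015,0]

```text
t: 8.3
tool_pos: [0.454, -0.2244, 0.2585]
tool_rot: [179.9, -0.0, 16.1]
wrist_force: [-13.2, 5.5, 27.1]
grip_width: 0.0112
gripper_force: 62.4
```

```bash
python3 - <<'E'
from h import *
for n in("scene","wrist"):
    c=camera(n); np.savez(n+"3.npz",**c)
    I=c["image"]
    if n=="scene": I=cv2.resize(I[110:260,290:470],None,fx=4,fy=4,interpolation=cv2.INTER_CUBIC)
    cv2.imwrite(f"pics/{n}3.png",I)
E
```

```text
(no output)
```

View pics/scene3.png

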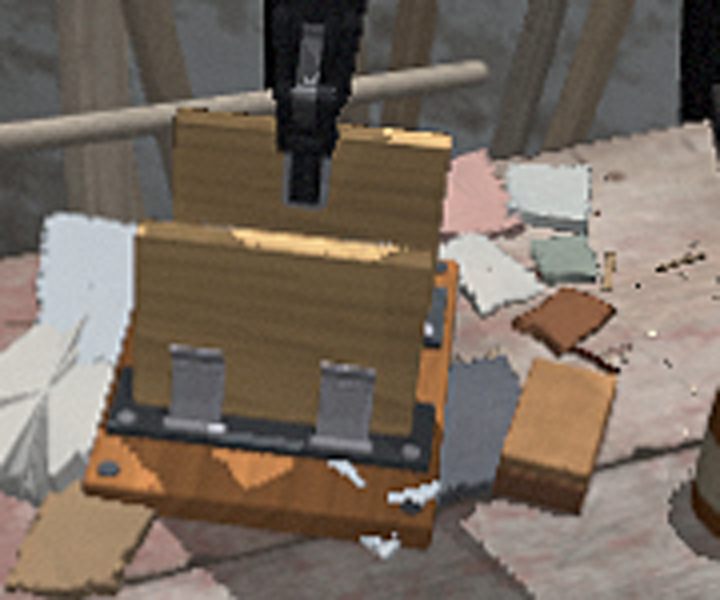

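View pics/wrist3.png

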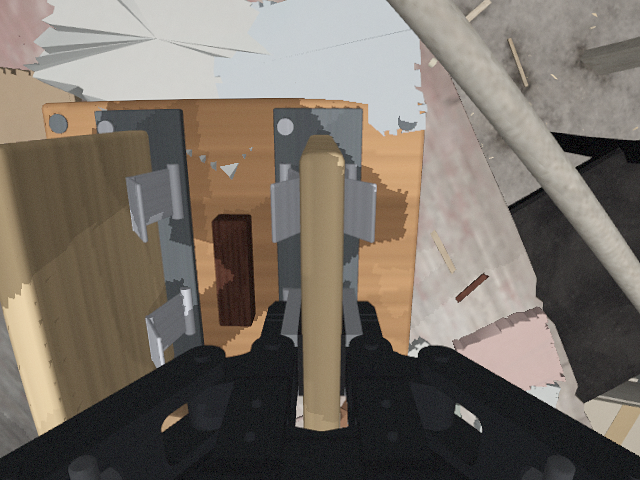

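The panel is seated between both leaf pairs: in the wrist view the leaves flare evenly either side at about (288,205) and (358,205). At 27 N it moved no further, and the height matches the floor. Next I relieve the push, release and retreat.

Call:
move_arm:
  plan:
    - [0,0,-0.02,0]
    - [0,0,-0.02,0]

```text
t: 8.65
tool_pos: [0.454, -0.2242, 0.2585]
tool_rot: [180.0, -0.0, 16.2]
wrist_force: [-4.3, 1.3, 7.6]
grip_width: 0.0111
gripper_force: 59.8
```

Call:
move_arm:
  plan:
    - [0,0,0,0]
    - [0,0,0,0]
    - [0,0,0,0]
    - [0,0,0,0]
  gripper: -0.1

```text
t: 9.15
tool_pos: [0.454, -0.2242, 0.2578]
tool_rot: [180.0, 0.0, 16.2]
wrist_force: [-1.3, 0.2, 0.5]
grip_width: 0.0385
gripper_force: 0.0
```

Call:
move_arm:
  plan:
    - [0,0,-0.1,0]
    - [0,0,-0.3,0]
    - [0,0,-0.6,0]
    - [0,0,-0.9,0]
    - [0,0,-1,0]
    - [0,0,-1,0]

```text
t: 9.9
tool_pos: [0.454, -0.2242, 0.409]
tool_rot: [179.9, -0.1, 16.2]
wrist_force: [0.0, 0.2, -0.2]
grip_width: 0.0386
gripper_force: 0.0
```

```bash
python3 - <<'E'
from h import *
c=camera("wrist"); cv2.imwrite("pics/w4.png",c["image"]); np.savez("w4.npz",**c)
c=camera("scene"); a=np.load("scene3.npz")["image"]; I=np.hstack([cv2.resize(x[110:260,290:420],None,fx=3,fy=3) for x in (a,c["image"])]); cv2.imwrite("pics/s4.png",I)
E
```

```text
(no output)
```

View pics/s4.png

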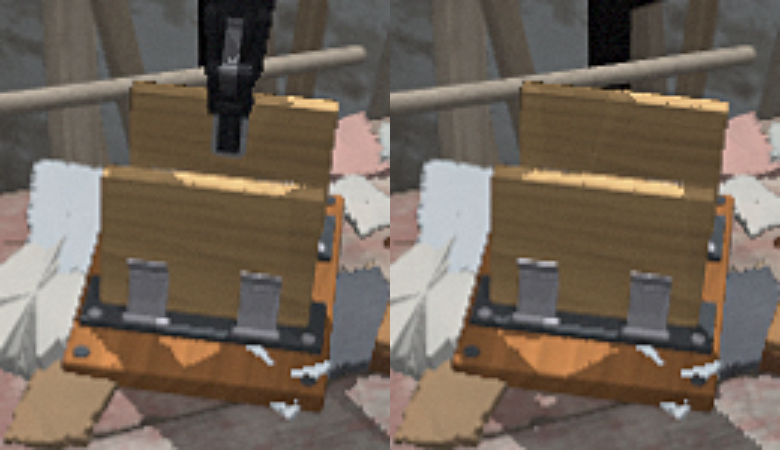

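View pics/w4.png

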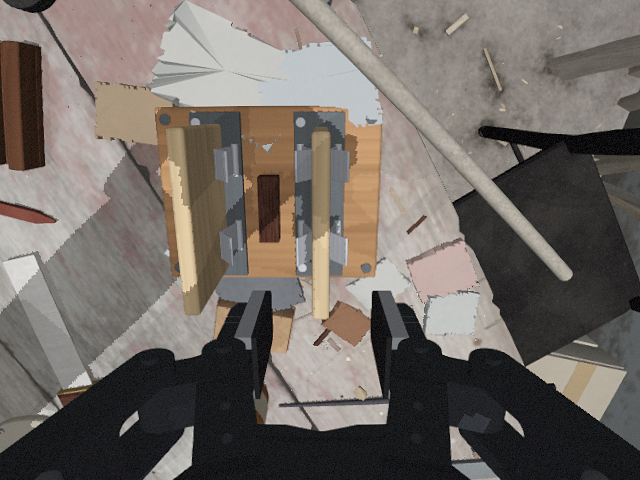

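The panel stands unchanged after release, parallel to the fixed one. In the wrist view its top spans rows 131–320, against 127–314 for the fixed panel.

```bash
python3 -c "
from h import *
print(ticket.job_done())"
```

```text
the job is handed in; nothing more can be done
None
```

The long panel was pushed home in the empty spring-clip slot, released and standing upright in line with it; the short panel was not touched, and the job was handed in about 10 s into the 40 s limit (no verdict was returned).

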